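# Lid the warm pot, then lift off its outer lid

### The arm

A 6-joint arm with a two-finger parallel gripper is mounted at the origin on the work surface. World frame = base frame: x ahead of the robot, y to its left, z up, the work surface at z = 0. Lengths are in mm, angles in rad, forces in N, time in s.
With the tool pointing down it reaches from about 275 to 1000 mm from the base axis. Payload 8.4 kg.
Tool frame: the origin (TCP) lies between the finger pads; the fingertips stand 8 mm ahead of it and the grasp point (between the pads) lies 11 mm behind it (tcp_to_tips is the distance from the TCP to the fingertips, in mm); z points along the fingers, y is the line along which they close (so a half turn about z gives the same grasp; the last joint's range is limited). The gripper opens to 85 mm and grips with 20 to 120 N. Pads are 22 mm wide; open, the fingers measure 114 mm over their backs; the gripper's body (76 mm by 85 mm) begins 54 mm behind the grasp point. The pads swing forward as they close: fully open they stand 13 mm farther back than shut.
Start: joints at [-1.19, 0.353, 1.633, -0, 1.155, -0.002], TCP at [233.448, -579.767, 239.281] pointing down, gripper open.
Joint ranges: [-2.63, 2.63], [-0.92, 2.1], [0.06, 2.66], [-1.3, 4.44], [0, 2.69], [-3.02, 3.02]. Speed limits (rad/s): [2.22, 2.22, 2.79, 3.14, 3.14, 3.14].

### API

Orientations are given as [roll, pitch, yaw] about the fixed x, y, z axes, in that order (R = Rz(yaw) Ry(pitch) Rx(roll)).
In Python, from rig import * gives the robot as it stands.
- The arm moves only by the tool step_arm, never from a script. Its argument "motion" is a list of rows, each an object with "claw": the finger opening in mm, from 0 to 85.4; "delta_pos": the shift along the tool's x, y, z in mm, a list of three; "turn": the turn about the tool's z in rad. In form: [{"claw": claw, "delta_pos": [dx, dy, dz], "turn": turn}, ...]. A call has 1 to 8 rows; each row shifts and turns the commanded pose from where the row before left it, along the tool's axes as they then stand; what a row does not reach is not made up. A row lasts 1/12 s, in which the tool goes at most 41.7 mm and 7.16 degrees, less where a joint would pass 70% of its speed; a pose out of reach is approached as far as the arm can. A call is refused whole if a number of a shift passes 41.7 or a number of a turn 0.125, either way. A call with a gripper value outside its range is refused whole. The fingers move at their own pace and stop on an object; "force" is the grip in N (left out, the last holds). Time passes only in rows, so rows that do not move let the fingers close. It gives the time, the measured TCP pose, the force, the opening and the grip force at its end, in the units of the state.
- sense(): the state, without advancing time (a new reading comes with each control period).
- grab_frame(name): name is "scene" or "top" or "wrist"; returns a dict with "img" (420x560x3 uint8, red, green, blue), "vertical_fov" (degrees; the focal length in pixels is half the picture's height over the tangent of half this angle, whatever the lens; pixels are square), "cx", "cy" (the principal point, pixels), "R" (3x3) and "t" (3): a world point X has camera coordinates R X + t. Camera axes: x right, y down, z forward; pixel columns grow to the right and rows downward; lengths in mm; the calibration is good to about 2 mm. A picture is of the moment at which its call begins. There is no depth.
- sign_off(): hands the job in; it is judged then, once.
The state is a dict: "clock": time; "qpos": joint angles; "qvel": joint speeds; "joint_efforts": joint torques, N m; "eef_pos": TCP position; "tcp_rot": TCP orientation; "contact_force": force on the tool from outside, world axes, zero at the start; "wrist_torque": the same for the moment, N m; "opening": opening from 0.0 (shut) to 1.0 (fully open); "grasp_force": force on a finger pad.
Only numpy, scipy, OpenCV 4.12 (cv2) and the standard library are available. Lean on these libraries where they do the work, as an engineer would, in place of code of your own. Each camera call takes 0.05 s, during which the arm holds its last target. There are 200 camera calls.

### The job

Draw the board with the green pot out from under the warming lamp until it meets its red end stop. Then pick up the two nested lids together by the dark wooden knob, lower them gently into the pot's mouth until the inner lid is fully home, and let go. Finally take the green outer lid alone by its white collar, lift it level and completely clear above the knob without disturbing the inner lid, and finish still holding it up in the gripper; leave the other wares where they are.

Things in the scene. Friction and masses are not known exactly. Their poses are not given: they have to be found in the camera images.
- carriage (a joint): Wooden board (150 x 220 mm, top 45 mm above the table) carrying the pot on two rails. 0 = parked under the lamp, 0.200 m = against the red end stop. Slides level along the line from pot to brass post, with about 3 N of friction, and stays where left. The lamp stands behind the parked end, its copper shade 325 mm above the table, over part of the parked pot.
- post_top (a point): Centre of the top of the brass post on the board: upright, plain, 22 mm in diameter, top 130 mm above the table, 85 mm above the board. It stands 118 mm from the pot's axis, ahead of the pot in the sliding direction; grip it from above and draw the board with it.
- pot: Green glazed pot fixed on the board, empty and open. Origin: centre of its underside, 45 mm above the table; z up; its y axis points along the sliding direction, towards post and stop. Its flat rim is 100 mm above the origin, from the mouth (89 mm in diameter) out to 132 mm in diameter.
- inner_lid: Terracotta inner lid, about 0.28 kg, loose, starts on a wooden stand 30 mm high. Origin: centre of its underside; z up. A plug 84 mm in diameter (76 at the tip), 14 mm high, enters the pot's mouth; above it a flange 100 mm in diameter, 7 mm thick, rests on the pot's rim; then the knob. Fully home, its origin is 86 mm above the pot's origin.
- knob_top (a point): Centre of the top of the inner lid's dark wooden knob, 87 mm above that lid's origin: upright, 24 mm in diameter, part of the inner lid. It passes up through the outer lid's collar and stands 32 mm out of it when nested. Lifting it lifts both lids, as the outer lid lies loose on the inner lid's flange.
- outer_lid: Green outer lid, about 0.20 kg, loose, nested over the inner lid. Origin: centre of the plane of its lower edge; z up. A cap 124 mm in diameter and 16 mm high, hollow beneath. Nested, its origin is 11 mm above the inner lid's; on the pot it rests on the rim, its origin 100 mm above the pot's. It is clear of the knob once 73 mm above that place.
- collar_top (a point): Centre of the top of the outer lid's white collar, 44 mm above that lid's origin: an upright tube 28 mm tall, 48 mm in outer diameter, with 4 mm of play around the knob. Gripped on its outside from above, it lifts the outer lid straight off over the knob, which stands 29 mm out of the collar when both lids are on the pot.
- blue_bowl: Bystander: blue glazed bowl, 120 mm across, 50 mm high, loose on the table. Origin: centre of its underside. To be left alone.
- blue_cup: Bystander: blue glazed cup, 70 mm across, 65 mm high, loose on the table. Origin: centre of its underside. To be left alone.
- jug: Bystander: terracotta jug, 104 mm across, 170 mm high, loose on the table. Origin: centre of its underside. To be left alone.
- gourd: Bystander: orange gourd standing upright, 104 mm across, 122 mm high, loose on the table. Origin: centre of its underside. To be left alone.
- spice_jar: Bystander: amber glass jar with a brass cap, 54 mm across, 70 mm high, loose on the table. Origin: centre of its underside. To be left alone.
- wood_spoon: Bystander: wooden spoon lying flat, 200 mm long, loose on the table. Origin: near its middle, on its underside. To be left alone.
- tin_can: Bystander: bare steel can, 68 mm across, 85 mm high, loose on the table. Origin: centre of its underside. To be left alone.
Not all that is in view belongs to the job. What is shaped like the inner_lid but purple or turquoise is not meant.

How it is judged (in metres and radians):
On the way, in this order (a step that is already met when the one before it is completed fails the run):
1. the board is at its end stop (value of joint carriage above 0.194 m), for 0.2 s.
2. both lids, nested together, are lifted above the pot's rim height with the board still at the stop (value of joint carriage above 0.194 m and z of inner_lid in the frame of pot above 0.105 m and z of outer_lid in the frame of inner_lid below 0.02 m and contact force between the fingers and inner_lid above 0.5 N), for 0.1 s.
3. both lids are on the pot, the inner one fully home, and let go (value of joint carriage above 0.194 m and z of inner_lid in the frame of pot between 0.082 and 0.0895 m and horizontal distance between inner_lid and pot below 0.006 m and angle between each of inner_lid, outer_lid's own z axis and vertical below 0.06 rad and z of outer_lid in the frame of pot below 0.105 m and horizontal distance between outer_lid and pot below 0.015 m and contact force between the arm and inner_lid below 0.05 N and contact force between the arm and outer_lid below 0.05 N), for 0.2 s.
At the end, for the whole second after the job is handed in: Board within 6 mm of its stop; inner lid fully home (3.5 mm in height, 6 mm sideways, 0.06 rad), at rest, touched by neither robot nor outer lid; outer lid held still by the fingers, level within 0.26 rad, 73 mm or more above its place on the rim, touching neither pot nor inner lid (value of joint carriage above 0.194 m and z of inner_lid in the frame of pot between 0.082 and 0.0895 m and horizontal distance between inner_lid and pot below 0.006 m and angle between inner_lid's own z axis and vertical below 0.06 rad and contact force between each of the arm, outer_lid and inner_lid below 0.05 N and contact force between outer_lid and pot below 0.05 N and contact force between the fingers and outer_lid above 1 N and z of outer_lid in the frame of pot above 0.173 m and angle between outer_lid's own z axis and vertical below 0.26 rad and linear speed of outer_lid below 0.03 m/s and linear speed of inner_lid below 0.01 m/s); the arm keeps its last pose, push and grip.
It fails at once if the outer lid is taken off the inner lid while the inner lid is not, or no longer, fully home in the pot (z of outer_lid in the frame of inner_lid above 0.028 m and not (z of inner_lid in the frame of pot between 0.082 and 0.0895 m and horizontal distance between inner_lid and pot below 0.006 m and angle between inner_lid's own z axis and vertical below 0.06 rad)).
It fails at once if the inner lid is let go in mid-air above the pot (dropped more than 8 mm) (z of inner_lid in the frame of pot above 0.094 m and contact force between the fingers and inner_lid below 0.05 N).
It fails at once if a lid is tipped by more than 0.5 rad (angle between any of inner_lid, outer_lid's own z axis and vertical above 0.5 rad).
It fails at once if the lids are pressed onto the pot with more than 60 N (contact force between any of inner_lid, outer_lid and pot above 60 N).
It fails at once if another ware is moved more than 30 mm or tipped (distance of any of blue_bowl, blue_cup, jug, gourd, spice_jar, wood_spoon, tin_can from where it was at the start of the episode above 0.03 m or angle between any of blue_bowl, blue_cup, jug, gourd, spice_jar, tin_can's own z axis and vertical above 0.35 rad).
It also fails if it takes over 64 s, if anything falls off the work surface, if the arm or the gripper's body presses on something with over 40 N, if the wrist force passes 120 N, or if a joint passes its speed limit or range.

## Working session

There is one attempt and no reset: what is moved stays moved. The work goes in short steps, Python scripts to look and compute and a tool call to move; the robot and the scene stay as the last step left them, time stands still between calls to the robot, and variables do not carry over. Pictures are saved under pics/ and viewed, at most 10 in all, crops included, and the job is handed in when it is done.

Besides the shell and the picture viewer there is one more tool, called after "Emit:" as name([rows], argument=value, ...), one row to a line, values as JSON. step_arm: Moves the arm, as the interface text tells. Its arguments: {"type":"object","properties":{"motion":{"type":"array","items":{"type":"object","properties":{"claw":{"type":"number"},"delta_pos":{"type":"array","items":{"type":"number"}},"turn":{"type":"number"}}}},"force":{"type":"number"}},"required":["motion"]}

```bash
mkdir -p pics; cat > h.py <<'E'
from rig import *
import numpy as np, cv2
def shot(n,f):
    d=grab_frame(n); cv2.imwrite(f'pics/{f}.png',d['img'][:,:,::-1]); np.savez(f'pics/{f}.npz',**d); return d
def F(d): return 210/np.tan(np.radians(float(d['vertical_fov']))/2)
def ray(d,u,v,z):
    R=np.array(d['R']);t=np.array(d['t']);c=-R.T@t
    r=R.T@np.array([(u-d['cx'])/F(d),(v-d['cy'])/F(d),1]); return c+r*(z-c[2])/r[2]
def proj(d,X):
    p=np.array(d['R'])@np.array(X)+np.array(d['t']); return p[:2]/p[2]*F(d)+[d['cx'],d['cy']]
E
python3 - <<'E'
from h import *
for n in("scene","top"):
    d=shot(n,n+'0'); print(n,d['vertical_fov'],d['cx'],d['cy'],np.round(-np.array(d['R']).T@d['t']),np.round(d['R'],3).tolist())
a=cv2.imread('pics/scene0.png');b=cv2.imread('pics/top0.png')
print(sense())
E
```

```text
scene 55.470243890258395 277.552660910243 208.135017997295 [1243.  494.  594.] [[-0.407, 0.914, -0.001], [0.501, 0.222, -0.836], [-0.764, -0.341, -0.548]]
top 42.446369914430306 287.0731078044869 206.48627937202994 [ 240.  179. 1587.] [[-0.048, -0.999, -0.006], [-0.976, 0.048, -0.213], [0.213, -0.004, -0.977]]
{'clock': 0.1, 'qpos': array([-1.19041687e+00,  3.53625459e-01,  1.63404349e+00,  5.69856307e-06,
        1.15521960e+00, -2.37255434e-03]), 'qvel': array([ 8.82612223e-05,  3.28239368e-04, -2.03867761e-03, -9.61935237e-04,
        1.22432082e-03,  9.52963207e-04]), 'joint_efforts': array([-1.62496497e-03, -6.06361341e+01, -3.42817426e+01, -9.57692055e-05,
        3.84594852e-03, -3.70740656e-05]), 'eef_pos': array([ 233.28441769, -579.380922  ,  238.61463102]), 'tcp_rot': array([-3.14029677e+00, -8.28510868e-06,  3.82749700e-01]), 'contact_force': array([-0.33231147,  0.08150094, -0.54768036]), 'wrist_torque': array([-0.03239701,  0.0366464 , -0.01101885]), 'grasp_force': 0.0, 'opening': 1.0019650548979482}
```

View pics/scene0.png

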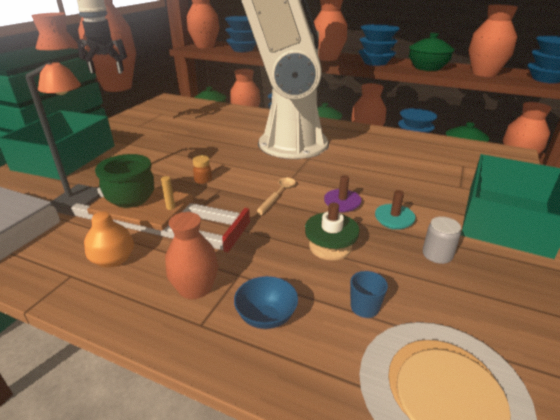

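View pics/top0.png

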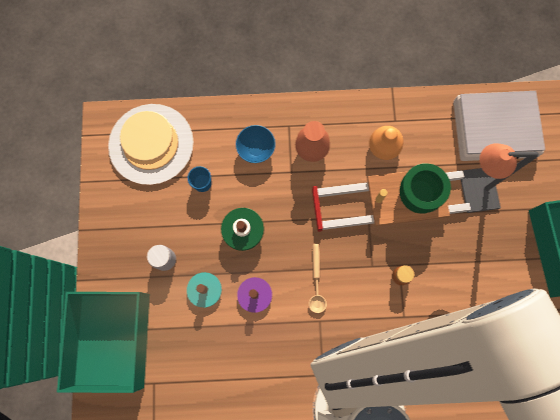

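Scene view: pot (125,180), post (168,192), red stop (236,230). Top view: pot (426,188), post (383,193), stop (318,208).

Candidates for the lid knob, as top-view pixels:
- green lid with white collar (242,228)
- purple decoy (254,295)
- turquoise decoy (204,290)

By the description I choose the green one with the white collar. I'll check it in a crop.

```bash
python3 - <<'E'
import cv2,numpy as np
b=cv2.imread('pics/top0.png');a=cv2.imread('pics/scene0.png')
c=lambda i,u,v,w,h,k:cv2.resize(i[v:v+h,u:u+w],None,fx=k,fy=k,interpolation=cv2.INTER_CUBIC)
o=np.vstack([np.hstack([c(b,210,200,64,48,6),c(b,365,160,64,48,6)]),np.hstack([c(a,300,195,64,48,6),c(a,140,165,64,48,6)])])
cv2.imwrite('pics/crop1.png',o)
E
```

```text
(no output)
```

View pics/crop1.png

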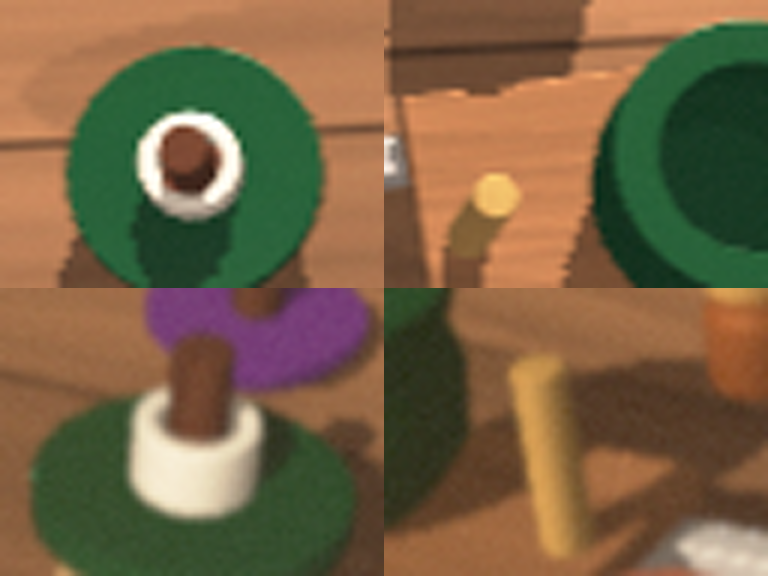

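Crop: the nested lids (dark knob in a white collar on a green cap) are confirmed, and the brass post is plain. Top-view pixels: knob top ≈ (240.7,224.5), collar top ≈ (241.7,227.2), post top ≈ (383.8,192.3).

```bash
python3 - <<'E'
from h import *
t=np.load('pics/top0.npz');s=np.load('pics/scene0.npz')
def tri(a,b):
    A=[];B=[]
    for d,(u,v) in((t,a),(s,b)):
        R=d['R'];T=d['t'];f=F(d)
        for k,m in((0,(u-d['cx'])/f),(1,(v-d['cy'])/f)):
            A.append(R[k]-m*R[2]);B.append(m*T[2]-T[k])
    return np.linalg.lstsq(np.array(A),np.array(B),rcond=None)[0]
print('post',ray(t,383.8,192.3,130),ray(s,166,178,130),tri((383.8,192.3),(166,178)))
print('knob',ray(t,240.7,224.5,117),ray(s,333.8,205,117),tri((240.7,224.5),(333.8,205)))
print('collar',ray(t,241.7,227.2,85))
print('stop',ray(t,316,187,60),ray(t,320,229,60))
# rails
print('rails',ray(t,318,191,20),ray(t,367,187,20),ray(t,323,226,20),ray(t,371,221,20))
# pot: fit rim by brightness of green
im=t['img'].astype(int)
for (x0,x1,y0,y1,nm) in((395,460,155,220,'pot'),(215,270,200,255,'lid')):
    m=np.zeros(im.shape[:2],np.uint8);r=im[y0:y1,x0:x1]
    m[y0:y1,x0:x1]=((r[...,1]>r[...,0]*1.4)&(r[...,1]>75))
    c=max(cv2.findContours(m,0,1)[0],key=cv2.contourArea); h=cv2.convexHull(c)
    e=cv2.fitEllipse(h); print(nm,e, ray(t,*e[0],145 if nm=='pot' else 57))
E
```

```text
post [585.13020391 -96.60686827 130.        ] [584.46668374 -92.77560697 130.        ] [584.16195819 -95.17825483 129.61379614]
knob [516.3833059  303.47900187 117.        ] [516.78944626 305.78011777 117.        ] [516.2156575  304.55046396 116.40832964]
collar [514.52417213 303.59120452  85.        ]
stop [627.31214069  85.80537813  60.        ] [502.8670846  81.7274143  60.       ]
rails [624.87057776  78.12770352  20.        ] [629.92146992 -68.76423187  20.        ] [518.26075213  69.81376933  20.        ] [526.26340906 -72.32080456  20.        ]
pot ((426.4186706542969, 185.98098754882812), (44.441890716552734, 47.68754959106445), 115.75175476074219) [ 593.61693755 -212.16086901  145.        ]
lid ((241.97618103027344, 228.4136962890625), (41.2019157409668, 42.011985778808594), 60.516597747802734) [516.06661491 305.22103277  57.        ]
```

Emit:
step_arm([
  {"claw": 50, "delta_pos": [0, 0, 0], "turn": -0.12},
  {"claw": 50, "delta_pos": [0, 0, 0], "turn": -0.12},
  {"claw": 50, "delta_pos": [0, 0, 0], "turn": -0.12},
  {"claw": 50, "delta_pos": [0, 0, 0], "turn": -0.12},
  {"claw": 50, "delta_pos": [0, 0, 0], "turn": -0.12},
  {"claw": 50, "delta_pos": [0, 0, 0], "turn": -0.12},
  {"claw": 50, "delta_pos": [0, 0, 0], "turn": -0.12},
  {"claw": 50, "delta_pos": [0, 0, 0], "turn": -0.12},
], force=50)

```text
clock: 0.77
eef_pos: [233.3, -579.5, 238.8]
tcp_rot: [-3.141, -0.001, 1.349]
contact_force: [-0.4, -0.6, -0.8]
opening: 0.584
grasp_force: 0.0
```

Emit:
step_arm([
  {"claw": 50, "delta_pos": [0, 0, 0], "turn": -0.111},
  {"claw": 50, "delta_pos": [0, 0, 0], "turn": -0.111},
  {"claw": 50, "delta_pos": [38, 10, 0], "turn": 0},
  {"claw": 50, "delta_pos": [38, 10, 0], "turn": 0},
  {"claw": 50, "delta_pos": [38, 10, 0], "turn": 0},
  {"claw": 50, "delta_pos": [38, 10, 0], "turn": 0},
  {"claw": 50, "delta_pos": [38, 10, 0], "turn": 0},
  {"claw": 50, "delta_pos": [38, 10, 0], "turn": 0},
])

```text
clock: 1.43
eef_pos: [294.7, -350.2, 239.0]
tcp_rot: [-3.141, -0.0, 1.564]
contact_force: [1.4, -0.1, 0.1]
opening: 0.582
grasp_force: 0.0
```

Emit:
step_arm([
  {"claw": 50, "delta_pos": [32, 25, 0], "turn": 0},
  {"claw": 50, "delta_pos": [32, 25, 0], "turn": 0},
  {"claw": 50, "delta_pos": [32, 25, 0], "turn": 0},
  {"claw": 50, "delta_pos": [32, 25, 0], "turn": 0},
  {"claw": 50, "delta_pos": [32, 25, 0], "turn": 0},
  {"claw": 50, "delta_pos": [32, 25, 0], "turn": 0},
  {"claw": 50, "delta_pos": [32, 25, 0], "turn": 0},
  {"claw": 50, "delta_pos": [28, 25, 0], "turn": 0},
])

```text
clock: 2.1
eef_pos: [497.0, -99.0, 239.2]
tcp_rot: [-3.141, -0.0, 1.565]
contact_force: [-0.2, -1.6, 1.1]
opening: 0.585
grasp_force: 0.0
```

Emit:
step_arm([
  {"claw": 50, "delta_pos": [0, 30, 0], "turn": 0},
  {"claw": 50, "delta_pos": [0, 30, 0], "turn": 0},
  {"claw": 50, "delta_pos": [0, 20, 0], "turn": 0},
  {"claw": 50, "delta_pos": [0, 0, 0], "turn": 0},
  {"claw": 50, "delta_pos": [0, 0, 0], "turn": 0},
])

```text
clock: 2.52
eef_pos: [576.5, -101.6, 238.5]
tcp_rot: [-3.14, -0.0, 1.565]
contact_force: [-0.3, -0.2, -0.3]
opening: 0.589
grasp_force: 0.0
```

```bash
python3 - <<'E'
from h import *
d=shot('wrist','w1'); print(d['vertical_fov'],proj(d,[584.5,-95.5,130]),np.round(-np.array(d['R']).T@d['t']))
E
```

```text
67.38509245904986 [288.62776016 201.29680605] [576. -30. 373.]
```

View pics/w1.png

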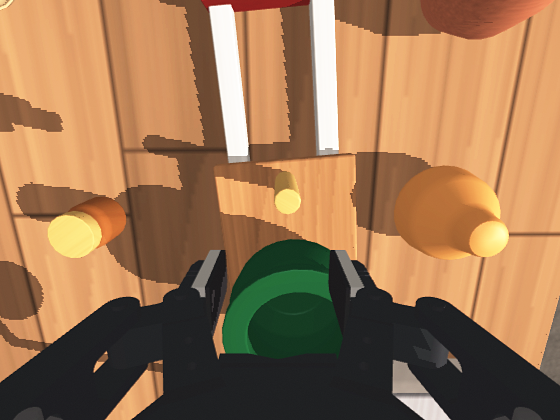

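Wrist view: the post top at (287,200) agrees with the prediction (288.6,201). The gourd at (445,210) and jar at (85,225) are clear of the fingers.

Emit:
step_arm([
  {"claw": 50, "delta_pos": [6, 7.5, 20], "turn": 0},
  {"claw": 50, "delta_pos": [0, 0, 30], "turn": 0},
  {"claw": 50, "delta_pos": [0, 0, 30], "turn": 0},
  {"claw": 50, "delta_pos": [0, 0, 25], "turn": 0},
  {"claw": 50, "delta_pos": [0, 0, 18], "turn": 0},
  {"claw": 50, "delta_pos": [0, 0, 10], "turn": 0},
  {"claw": 50, "delta_pos": [0, 0, 0], "turn": 0},
  {"claw": 50, "delta_pos": [0, 0, 0], "turn": 0},
])

```text
clock: 3.23
eef_pos: [583.4, -96.1, 106.7]
tcp_rot: [-3.141, -0.0, 1.564]
contact_force: [-0.1, 0.1, 0.4]
opening: 0.587
grasp_force: 0.0
```

Emit:
step_arm([
  {"claw": 10, "delta_pos": [0, 0, 0], "turn": 0},
  {"claw": 10, "delta_pos": [0, 0, 0], "turn": 0},
  {"claw": 10, "delta_pos": [0, 0, 0], "turn": 0},
  {"claw": 10, "delta_pos": [0, 0, 0], "turn": 0},
  {"claw": 10, "delta_pos": [0, 0, 0], "turn": 0},
  {"claw": 10, "delta_pos": [0, 0, 0], "turn": 0},
], force=50)

```text
clock: 3.73
eef_pos: [584.1, -96.0, 107.9]
tcp_rot: [3.141, 0.0, 1.565]
contact_force: [-3.4, -1.1, 7.9]
opening: 0.242
grasp_force: 48.9
```

Emit:
step_arm([
  {"claw": 10, "delta_pos": [10, -0.5, 0], "turn": 0},
  {"claw": 10, "delta_pos": [22, -1.2, 0], "turn": 0},
  {"claw": 10, "delta_pos": [25, -1.4, 0], "turn": 0},
  {"claw": 10, "delta_pos": [25, -1.4, 0], "turn": 0},
  {"claw": 10, "delta_pos": [25, -1.4, 0], "turn": 0},
  {"claw": 10, "delta_pos": [25, -1.4, 0], "turn": 0},
  {"claw": 10, "delta_pos": [20, -1.1, 0], "turn": 0},
  {"claw": 10, "delta_pos": [15, -0.8, 0], "turn": 0},
])

```text
clock: 4.4
eef_pos: [572.3, 67.9, 107.0]
tcp_rot: [-3.136, 0.008, 1.569]
contact_force: [-5.5, -5.6, 7.5]
opening: 0.212
grasp_force: 45.4
```

Emit:
step_arm([
  {"claw": 10, "delta_pos": [12, -0.6, 0], "turn": 0},
  {"claw": 10, "delta_pos": [8, -0.4, 0], "turn": 0},
  {"claw": 10, "delta_pos": [6, -0.3, 0], "turn": 0},
  {"claw": 10, "delta_pos": [4, -0.2, 0], "turn": 0},
  {"claw": 10, "delta_pos": [3, -0.2, 0], "turn": 0},
  {"claw": 10, "delta_pos": [2, -0.1, 0], "turn": 0},
  {"claw": 10, "delta_pos": [0, 0, 0], "turn": 0},
])

```text
clock: 4.98
eef_pos: [574.2, 106.3, 106.3]
tcp_rot: [3.142, -0.0, 1.565]
contact_force: [0.4, 0.1, 0.7]
opening: 0.116
grasp_force: 0.0
```

The grip was lost (opening 0.116), so I look again.

```bash
python3 - <<'E'
from h import *
d=shot('scene','s2');d=shot('top','t2')
a=cv2.imread('pics/s2.png')[140:260,60:260];b=cv2.imread('pics/t2.png')[120:240,290:490]
k=lambda i:cv2.resize(i,None,fx=2.4,fy=2.4)
cv2.imwrite('pics/c2.png',np.vstack([k(a),k(b)]))
E
```

```text
(no output)
```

View pics/c2.png

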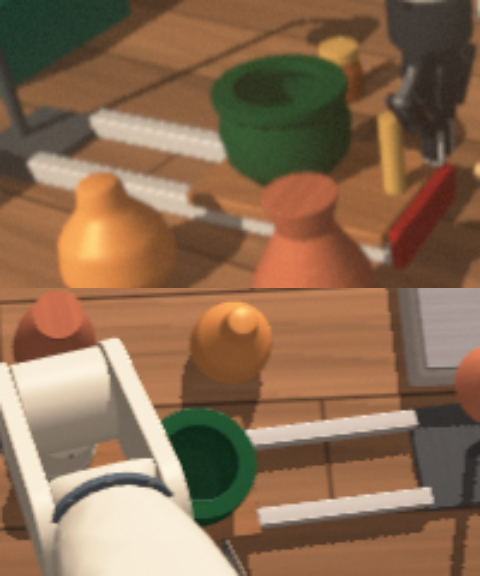

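Emit:
step_arm([
  {"claw": 12, "delta_pos": [0, 0, -20], "turn": 0},
  {"claw": 50, "delta_pos": [0, 0, -35], "turn": 0},
  {"claw": 50, "delta_pos": [-15, 0, -35], "turn": 0},
  {"claw": 50, "delta_pos": [-20, 0, -30], "turn": 0},
  {"claw": 50, "delta_pos": [0, 0, 0], "turn": 0},
  {"claw": 50, "delta_pos": [0, 0, 0], "turn": 0},
])

```text
clock: 5.58
eef_pos: [575.0, 70.3, 228.2]
tcp_rot: [3.138, -0.0, 1.563]
contact_force: [0.4, -0.0, -0.8]
opening: 0.587
grasp_force: 0.0
```

```bash
python3 - <<'E'
from h import *
d=shot('wrist','w2'); print(sense()['eef_pos'])
im=cv2.cvtColor(d['img'],cv2.COLOR_RGB2HSV); 
for y in(70,75,80,85): print(y,proj(d,[576,y,130]))
E
```

```text
[573.90960897  70.72046477 226.49474831]
70 [279.25276465 212.7235904 ]
75 [279.22079666 206.49736355]
80 [279.18845928 200.19919429]
85 [279.15574609 193.82782847]
```

View pics/w2.png

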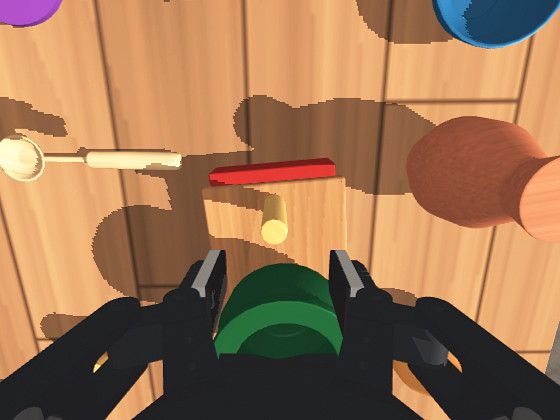

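The wrist view shows the post top at (275,232) and the board's front edge at (275,183), right by the red stop at (272,170). The board may already be at the stop, so I'll compute the gap.

```bash
python3 - <<'E'
from h import *
d=np.load('pics/w2.npz'); w1=np.load('pics/w1.npz'); t=np.load('pics/top0.npz')
print('post now',ray(d,275,232,130),'edge',ray(d,275,183,45),'stop bottom edge z45/60',ray(d,272,183,45),ray(d,272,182,60),'stop top near/far',ray(d,272,174,60),ray(d,272,164,60))
print('w1 post',ray(w1,287,200,130),'edge',ray(w1,285,157,45),'stop', ray(w1,257,8,45),ray(w1,257,8,60))
im=d['img']; print([tuple(im[r,275]) for r in range(158,192,2)])
E
```

```text
post now [572.57954878  54.17554899 130.        ] edge [572.41405104  75.78677746  45.        ] stop bottom edge z45/60 [569.33570758  75.80901108  45.        ] [569.58152729  79.90860398  60.        ] stop top near/far [569.67074339  87.8008002   60.        ] [569.78049143  97.50928502  60.        ]
w1 post [583.19717816 -94.42577246 130.        ] edge [583.33099554 -70.8575392   45.        ] stop [557.35217572  64.97348393  45.        ] [558.22124923  60.61294232  60.        ]
[(np.uint8(132), np.uint8(89), np.uint8(60)), (np.uint8(132), np.uint8(92), np.uint8(63)), (np.uint8(120), np.uint8(37), np.uint8(32)), (np.uint8(117), np.uint8(29), np.uint8(27)), (np.uint8(113), np.uint8(29), np.uint8(26)), (np.uint8(188), np.uint8(45), np.uint8(41)), (np.uint8(233), np.uint8(59), np.uint8(52)), (np.uint8(232), np.uint8(58), np.uint8(53)), (np.uint8(232), np.uint8(58), np.uint8(54)), (np.uint8(232), np.uint8(58), np.uint8(53)), (np.uint8(232), np.uint8(60), np.uint8(53)), (np.uint8(227), np.uint8(56), np.uint8(50)), (np.uint8(135), np.uint8(88), np.uint8(56)), (np.uint8(225), np.uint8(150), np.uint8(93)), (np.uint8(243), np.uint8(177), np.uint8(111)), (np.uint8(242), np.uint8(176), np.uint8(110)), (np.uint8(242), np.uint8(176), np.uint8(109))]
```

The board has moved about 149 mm and sits against the stop, so it evidently didn't start at 0. To be certain, I'll regrip the post and pull gently while watching the force.

Emit:
step_arm([
  {"claw": 50, "delta_pos": [-16.5, -1.4, 0], "turn": 0},
  {"claw": 50, "delta_pos": [0, 0, 30], "turn": 0},
  {"claw": 50, "delta_pos": [0, 0, 35], "turn": 0},
  {"claw": 50, "delta_pos": [0, 0, 30], "turn": 0},
  {"claw": 50, "delta_pos": [0, 0, 18], "turn": 0},
  {"claw": 50, "delta_pos": [0, 0, 8], "turn": 0},
  {"claw": 50, "delta_pos": [0, 0, 0], "turn": 0},
  {"claw": 10, "delta_pos": [0, 0, 0], "turn": 0},
], force=80)

```text
clock: 6.3
eef_pos: [572.1, 54.9, 104.8]
tcp_rot: [-3.14, 0.0, 1.565]
contact_force: [-0.5, 0.0, -0.0]
opening: 0.461
grasp_force: 0.0
```

Emit:
step_arm([
  {"claw": 10, "delta_pos": [0, 0, 0], "turn": 0},
  {"claw": 10, "delta_pos": [0, 0, 0], "turn": 0},
  {"claw": 10, "delta_pos": [0, 0, 0], "turn": 0},
  {"claw": 10, "delta_pos": [0, 0, 0], "turn": 0},
  {"claw": 10, "delta_pos": [0, 0, 0], "turn": 0},
])

```text
clock: 6.72
eef_pos: [572.3, 54.9, 106.6]
tcp_rot: [3.141, -0.0, 1.565]
contact_force: [-5.0, 1.5, 7.5]
opening: 0.233
grasp_force: 79.0
```

Emit:
step_arm([
  {"claw": 10, "delta_pos": [1, 0, 0], "turn": 0},
  {"claw": 10, "delta_pos": [1, 0, 0], "turn": 0},
  {"claw": 10, "delta_pos": [1, 0, 0], "turn": 0},
  {"claw": 10, "delta_pos": [0, 0, 0], "turn": 0},
  {"claw": 10, "delta_pos": [0, 0, 0], "turn": 0},
])

```text
clock: 7.13
eef_pos: [572.2, 55.3, 106.6]
tcp_rot: [3.141, 0.004, 1.566]
contact_force: [-4.9, -14.2, 8.8]
opening: 0.232
grasp_force: 79.1
```

The force rose to 14 N with no movement, so the board is hard against the stop. Next I release and go to the lids.

Emit:
step_arm([
  {"claw": 50, "delta_pos": [-2.5, 0, 0], "turn": 0},
  {"claw": 50, "delta_pos": [0, 0, 0], "turn": 0},
  {"claw": 50, "delta_pos": [0, 0, 0], "turn": 0},
  {"claw": 50, "delta_pos": [0, 0, -35], "turn": 0},
  {"claw": 50, "delta_pos": [0, 0, -38], "turn": 0},
  {"claw": 50, "delta_pos": [0, 0, -38], "turn": 0},
  {"claw": 50, "delta_pos": [15, 0, -22], "turn": 0},
  {"claw": 50, "delta_pos": [35, -8, 0], "turn": 0},
])

```text
clock: 7.8
eef_pos: [568.9, 104.2, 244.6]
tcp_rot: [3.131, -0.001, 1.562]
contact_force: [2.1, 0.2, -0.8]
opening: 0.583
grasp_force: 0.0
```

Emit:
step_arm([
  {"claw": 60, "delta_pos": [38, -10, 0], "turn": 0},
  {"claw": 60, "delta_pos": [38, -10, 0], "turn": 0},
  {"claw": 60, "delta_pos": [38, -10, 0], "turn": 0},
  {"claw": 60, "delta_pos": [38, -10, 0], "turn": 0},
  {"claw": 60, "delta_pos": [30, -8, 0], "turn": 0},
  {"claw": 60, "delta_pos": [0, 0, 0], "turn": 0},
  {"claw": 60, "delta_pos": [0, 0, 0], "turn": 0},
])

```text
clock: 8.38
eef_pos: [517.2, 289.5, 238.5]
tcp_rot: [3.141, -0.0, 1.568]
contact_force: [-0.5, -0.5, -0.1]
opening: 0.7
grasp_force: 0.0
```

```bash
python3 - <<'E'
from h import *
d=shot('wrist','w3'); t=shot('top','t3'); s=shot('scene','s3'); print(sense()['eef_pos'],sense()['tcp_rot'])
print('knob pred',proj(d,[516.3,304.5,117]),'pot pred top',proj(t,[581,-63,145]),'post',proj(t,[572.3,54.5,130]))
im=t['img'].astype(int); 
x0,y0=[int(v)-35 for v in proj(t,[581,-63,145])]
m=np.zeros(im.shape[:2],np.uint8);r=im[y0:y0+70,x0:x0+70]
m[y0:y0+70,x0:x0+70]=((r[...,1]>r[...,0]*1.4)&(r[...,1]>75))
c=max(cv2.findContours(m,0,1)[0],key=cv2.contourArea); e=cv2.fitEllipse(cv2.convexHull(c)); print(e,ray(t,*e[0],145))
k=lambda i,f:cv2.resize(i,None,fx=f,fy=f)
a=k(cv2.imread('pics/t3.png')[y0-5:y0+75,x0-30:x0+80],3.5)
b=cv2.imread('pics/w3.png')[100:380,140:420]
cv2.imwrite('pics/c3.png',np.hstack([a,b]));print(x0,y0)
E
```

```text
[517.96703488 286.83618794 238.35590606] [3.14142524e+00 2.00328776e-04 1.56438323e+00]
knob pred [277.16127551 186.83397944] pot pred top [372.61982404 193.04257851] post [329.65351503 199.42612511]
((372.4859619140625, 192.5876007080078), (45.144901275634766, 47.12721252441406), 111.69829559326172) [582.2987625  -62.73844476 145.        ]
337 158
```

View pics/c3.png

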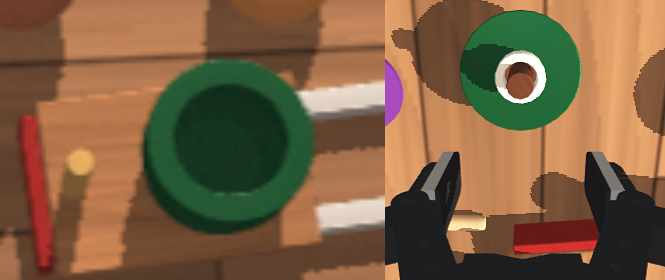

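Pot measured at (582,-63), which agrees with the post-based estimate. The wrist view puts the knob top at (276,188), which matches its prediction (277,187). I descend to the knob.

Emit:
step_arm([
  {"claw": 60, "delta_pos": [17, -2, 10], "turn": 0},
  {"claw": 60, "delta_pos": [0, 0, 32], "turn": 0},
  {"claw": 60, "delta_pos": [0, 0, 32], "turn": 0},
  {"claw": 50, "delta_pos": [0, 0, 30], "turn": 0},
  {"claw": 50, "delta_pos": [0, 0, 20], "turn": 0},
  {"claw": 50, "delta_pos": [0, 0, 11], "turn": 0},
  {"claw": 50, "delta_pos": [0, 0, 5], "turn": 0},
  {"claw": 50, "delta_pos": [0, 0, 0], "turn": 0},
], force=50)

```text
clock: 9.2
eef_pos: [516.1, 303.7, 97.8]
tcp_rot: [-3.141, 0.001, 1.564]
contact_force: [-0.1, -0.8, 0.4]
opening: 0.586
grasp_force: 0.0
```

Emit:
step_arm([
  {"claw": 10, "delta_pos": [0, 0, 0], "turn": 0},
  {"claw": 10, "delta_pos": [0, 0, 0], "turn": 0},
  {"claw": 10, "delta_pos": [0, 0, 0], "turn": 0},
  {"claw": 10, "delta_pos": [0, 0, 0], "turn": 0},
  {"claw": 10, "delta_pos": [0, 0, 0], "turn": 0},
  {"claw": 10, "delta_pos": [0, 0, 0], "turn": 0},
], force=50)

```text
clock: 9.7
eef_pos: [516.6, 305.0, 99.7]
tcp_rot: [3.14, -0.001, 1.565]
contact_force: [-1.4, -1.3, 7.1]
opening: 0.261
grasp_force: 49.6
```

Emit:
step_arm([
  {"claw": 10, "delta_pos": [0, 0, -5], "turn": 0},
  {"claw": 10, "delta_pos": [0, 0, -12], "turn": 0},
  {"claw": 10, "delta_pos": [0, 0, -22], "turn": 0},
  {"claw": 10, "delta_pos": [0, 0, -28], "turn": 0},
  {"claw": 10, "delta_pos": [0, 0, -28], "turn": 0},
  {"claw": 10, "delta_pos": [0, 0, -25], "turn": 0},
  {"claw": 10, "delta_pos": [0, 0, -20], "turn": 0},
  {"claw": 10, "delta_pos": [0, 0, -10], "turn": 0},
])

```text
clock: 10.37
eef_pos: [516.7, 305.1, 252.0]
tcp_rot: [3.138, -0.002, 1.565]
contact_force: [1.1, -0.3, -2.6]
opening: 0.264
grasp_force: 49.7
```

Emit:
step_arm([
  {"claw": 10, "delta_pos": [-8, 1.5, 0], "turn": 0},
  {"claw": 10, "delta_pos": [-18, 3, 0], "turn": 0},
  {"claw": 10, "delta_pos": [-25, 4.5, 0], "turn": 0},
  {"claw": 10, "delta_pos": [-28, 5, 0], "turn": 0},
  {"claw": 10, "delta_pos": [-28, 5, 0], "turn": 0},
  {"claw": 10, "delta_pos": [-28, 5, 0], "turn": 0},
  {"claw": 10, "delta_pos": [-28, 5, 0], "turn": 0},
  {"claw": 10, "delta_pos": [-28, 5, 0], "turn": 0},
])

```text
clock: 11.03
eef_pos: [547.6, 111.3, 246.6]
tcp_rot: [-3.139, 0.001, 1.565]
contact_force: [1.4, -0.1, -4.0]
opening: 0.264
grasp_force: 49.7
```

Emit:
step_arm([
  {"claw": 10, "delta_pos": [-28, 5, 0], "turn": 0},
  {"claw": 10, "delta_pos": [-28, 5, 0], "turn": 0},
  {"claw": 10, "delta_pos": [-28, 5, 0], "turn": 0},
  {"claw": 10, "delta_pos": [-28, 5, 0], "turn": 0},
  {"claw": 10, "delta_pos": [-26, 5, 0], "turn": 0},
  {"claw": 10, "delta_pos": [-20, 4, 0], "turn": 0},
  {"claw": 10, "delta_pos": [-10, 2, 0], "turn": 0},
  {"claw": 10, "delta_pos": [0, 0, 0], "turn": 0},
])

```text
clock: 11.7
eef_pos: [578.0, -57.1, 246.9]
tcp_rot: [-3.139, 0.0, 1.563]
contact_force: [0.0, -0.8, -3.4]
opening: 0.262
grasp_force: 49.6
```

```bash
python3 - <<'E'
from h import *
import time
s=sense();print(s['eef_pos'],s['tcp_rot'],s['contact_force'],s['opening'],s['grasp_force'])
d=shot('scene','s4'); p=proj(d,[582,-63,200]);print(p)
u,v=int(p[0])-70,int(p[1])-55
cv2.imwrite('pics/c4.png',cv2.resize(cv2.imread('pics/s4.png')[v:v+115,u:u+150],None,fx=5,fy=5,interpolation=cv2.INTER_CUBIC));print(u,v)
E
```

```text
[578.03525002 -57.05077071 246.88022307] [-3.13948458e+00  4.61766561e-04  1.56256375e+00] [ 0.04426461 -0.81969206 -3.38626507] 0.2618977332888436 49.569557905197144
[172.60561649 153.1539093 ]
102 98
```

View pics/c4.png

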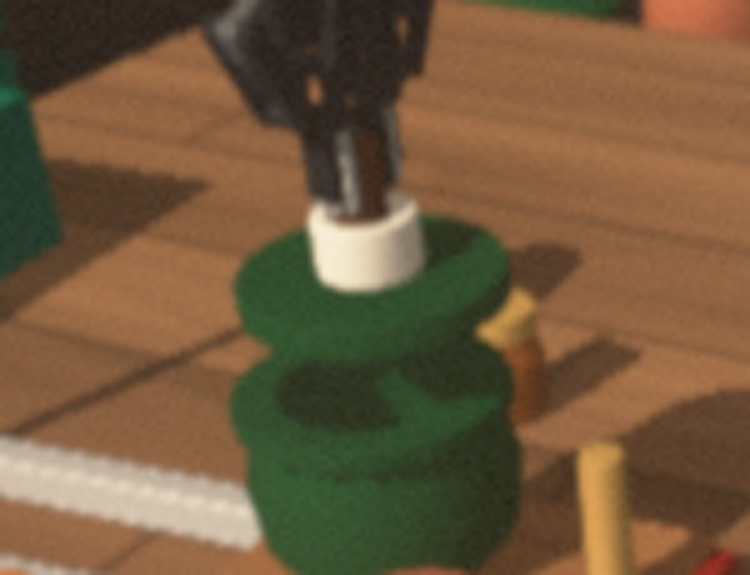

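The lids are held level and nested above the pot. I'll centre them over the mouth and lower slowly.

Emit:
step_arm([
  {"claw": 10, "delta_pos": [-3, 2, 0], "turn": 0},
  {"claw": 10, "delta_pos": [-2.9, 2, 0], "turn": 0},
  {"claw": 10, "delta_pos": [0, 0, 6], "turn": 0},
  {"claw": 10, "delta_pos": [0, 0, 8], "turn": 0},
  {"claw": 10, "delta_pos": [0, 0, 8], "turn": 0},
  {"claw": 10, "delta_pos": [0, 0, 6], "turn": 0},
  {"claw": 10, "delta_pos": [0, 0, 0], "turn": 0},
  {"claw": 10, "delta_pos": [0, 0, 0], "turn": 0},
])

```text
clock: 12.42
eef_pos: [582.3, -60.5, 219.5]
tcp_rot: [-3.14, -0.0, 1.565]
contact_force: [0.6, 0.0, -3.7]
opening: 0.26
grasp_force: 49.5
```

Emit:
step_arm([
  {"claw": 10, "delta_pos": [-2.2, 0, 0], "turn": 0},
  {"claw": 10, "delta_pos": [0, 0, 0], "turn": 0},
  {"claw": 10, "delta_pos": [0, 0, 2], "turn": 0},
  {"claw": 10, "delta_pos": [0, 0, 2], "turn": 0},
  {"claw": 10, "delta_pos": [0, 0, 2], "turn": 0},
  {"claw": 10, "delta_pos": [0, 0, 2], "turn": 0},
  {"claw": 10, "delta_pos": [0, 0, 1], "turn": 0},
  {"claw": 10, "delta_pos": [0, 0, 0], "turn": 0},
])

```text
clock: 13.08
eef_pos: [582.4, -62.9, 210.9]
tcp_rot: [-3.141, -0.0, 1.565]
contact_force: [0.1, 0.4, -3.4]
opening: 0.259
grasp_force: 49.5
```

Emit:
step_arm([
  {"claw": 10, "delta_pos": [0, 0, 1.5], "turn": 0},
  {"claw": 10, "delta_pos": [0, 0, 1.5], "turn": 0},
  {"claw": 10, "delta_pos": [0, 0, 1.5], "turn": 0},
  {"claw": 10, "delta_pos": [0, 0, 1.5], "turn": 0},
  {"claw": 10, "delta_pos": [0, 0, 0], "turn": 0},
])

```text
clock: 13.5
eef_pos: [582.5, -62.9, 204.9]
tcp_rot: [-3.141, -0.0, 1.565]
contact_force: [-0.6, -0.7, -4.8]
opening: 0.261
grasp_force: 49.5
```

Emit:
step_arm([
  {"claw": 10, "delta_pos": [0, 0, 1], "turn": 0},
  {"claw": 10, "delta_pos": [0, 0, 1], "turn": 0},
  {"claw": 10, "delta_pos": [0, 0, 0], "turn": 0},
])

```text
clock: 13.75
eef_pos: [582.7, -63.0, 203.2]
tcp_rot: [3.141, -0.0, 1.565]
contact_force: [-0.5, -0.4, -3.7]
opening: 0.26
grasp_force: 49.6
```

Emit:
step_arm([
  {"claw": 10, "delta_pos": [0, 0, 0.7], "turn": 0},
  {"claw": 10, "delta_pos": [0, 0, 0.7], "turn": 0},
  {"claw": 10, "delta_pos": [0, 0, 0.6], "turn": 0},
  {"claw": 10, "delta_pos": [0, 0, 0], "turn": 0},
])

```text
clock: 14.08
eef_pos: [582.7, -63.0, 201.3]
tcp_rot: [3.142, 0.0, 1.565]
contact_force: [-0.3, -0.2, -2.6]
opening: 0.262
grasp_force: 49.7
```

Emit:
step_arm([
  {"claw": 10, "delta_pos": [0, 0, 0.5], "turn": 0},
  {"claw": 10, "delta_pos": [0, 0, 0.5], "turn": 0},
  {"claw": 10, "delta_pos": [0, 0, 0], "turn": 0},
])

```text
clock: 14.33
eef_pos: [582.7, -63.0, 200.9]
tcp_rot: [3.141, 0.0, 1.565]
contact_force: [-2.4, -0.3, 5.1]
opening: 0.261
grasp_force: 50.3
```

Contact comes at z 200.9 against the expected 200.7, so the inner lid is home. I release.

Emit:
step_arm([
  {"claw": 25, "delta_pos": [0, 0, 0], "turn": 0},
  {"claw": 40, "delta_pos": [0, 0, 0], "turn": 0},
  {"claw": 55, "delta_pos": [0, 0, 0], "turn": 0},
  {"claw": 70, "delta_pos": [0, 0, 0], "turn": 0},
  {"claw": 70, "delta_pos": [0, 0, -12], "turn": 0},
  {"claw": 70, "delta_pos": [0, 0, -25], "turn": 0},
  {"claw": 70, "delta_pos": [0, 0, -25], "turn": 0},
  {"claw": 70, "delta_pos": [0, 0, 0], "turn": 0},
])

```text
clock: 15.0
eef_pos: [585.3, -63.2, 268.1]
tcp_rot: [3.134, 0.001, 1.565]
contact_force: [1.3, 0.5, 1.1]
opening: 0.817
grasp_force: 0.0
```

Emit:
step_arm([
  {"claw": 75, "delta_pos": [-20, 0, -10], "turn": 0},
  {"claw": 75, "delta_pos": [-30, 0, 0], "turn": 0},
  {"claw": 75, "delta_pos": [-15, 0, 0], "turn": 0},
  {"claw": 75, "delta_pos": [0, 0, 0], "turn": 0},
  {"claw": 75, "delta_pos": [0, 0, 0], "turn": 0},
])

```text
clock: 15.42
eef_pos: [582.1, -128.4, 272.3]
tcp_rot: [-3.141, -0.0, 1.563]
contact_force: [0.4, 0.9, -0.0]
opening: 0.881
grasp_force: 0.0
```

```bash
python3 - <<'E'
from h import *
s=sense();print(s['eef_pos'],s['tcp_rot'],s['contact_force'],s['opening'])
d=shot('scene','s5'); w=shot('wrist','w5')
P=[[582,-63,218],[582,-63,189],[582,-63,161]]
for c in(d,w): print([proj(c,p).round(1).tolist() for p in P])
p=proj(w,P[1]);u,v=int(p[0])-100,max(0,int(p[1])-100)
q=proj(d,P[1]);a,b=int(q[0])-40,int(q[1])-35
k=lambda i,f:cv2.resize(i,None,fx=f,fy=f,interpolation=cv2.INTER_CUBIC)
W=k(cv2.imread('pics/w5.png')[v:v+200,u:u+200],2);S=k(cv2.imread('pics/s5.png')[b:b+80,a:a+80],5)
cv2.imwrite('pics/c5.png',np.hstack([W,S]));print(u,v,a,b)
E
```

```text
[ 582.07429371 -128.44021072  272.28556264] [-3.14138437e+00 -4.68825263e-04  1.56279804e+00] [ 0.41178825  0.87168204 -0.03361445] 0.8805302714287655
[[171.4, 145.9], [173.3, 157.5], [175.0, 168.4]]
[[278.0, 128.0], [278.0, 126.4], [278.0, 125.3]]
177 26 133 122
```

View pics/c5.png

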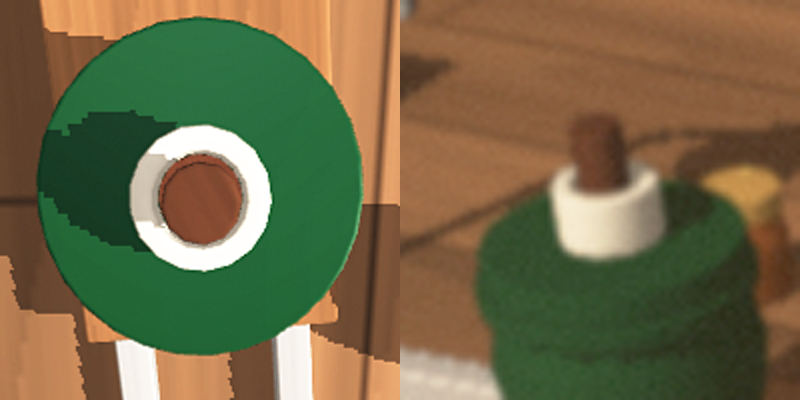

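Wrist view: knob top (277.5,128) matches a pot-centred knob (278,128), and the collar at (277,124.5) is about concentric with it. The scene view shows the lid level on the rim. I take the collar next.

Emit:
step_arm([
  {"claw": 75, "delta_pos": [15, 0, 0], "turn": 0},
  {"claw": 75, "delta_pos": [25, 0, 0], "turn": 0},
  {"claw": 75, "delta_pos": [18, 0, 0], "turn": 0},
  {"claw": 75, "delta_pos": [8, 0, 0], "turn": 0},
  {"claw": 75, "delta_pos": [0, 0, 0], "turn": 0},
  {"claw": 75, "delta_pos": [0, 0, 15], "turn": 0},
  {"claw": 75, "delta_pos": [0, 0, 15], "turn": 0},
  {"claw": 75, "delta_pos": [0, 0, 0], "turn": 0},
])

```text
clock: 16.18
eef_pos: [581.1, -61.8, 239.7]
tcp_rot: [-3.138, -0.0, 1.565]
contact_force: [-0.6, -0.5, 0.0]
opening: 0.876
grasp_force: 0.0
```

Emit:
step_arm([
  {"claw": 75, "delta_pos": [-0.5, 0.5, 15], "turn": 0},
  {"claw": 75, "delta_pos": [0, 0, 18], "turn": 0},
  {"claw": 75, "delta_pos": [0, 0, 15], "turn": 0},
  {"claw": 75, "delta_pos": [0, 0, 10], "turn": 0},
  {"claw": 75, "delta_pos": [0, 0, 6], "turn": 0},
  {"claw": 75, "delta_pos": [0, 0, 0], "turn": 0},
  {"claw": 75, "delta_pos": [0, 0, 0], "turn": 0},
])

```text
clock: 16.77
eef_pos: [583.4, -62.6, 178.7]
tcp_rot: [3.141, 0.0, 1.565]
contact_force: [-0.1, 0.1, 0.5]
opening: 0.88
grasp_force: 0.0
```

Emit:
step_arm([
  {"claw": 60, "delta_pos": [0, 0, 0], "turn": 0},
  {"claw": 50, "delta_pos": [0, 0, 0], "turn": 0},
  {"claw": 38, "delta_pos": [0, 0, 0], "turn": 0},
  {"claw": 38, "delta_pos": [0, 0, 0], "turn": 0},
  {"claw": 38, "delta_pos": [0, 0, 0], "turn": 0},
  {"claw": 38, "delta_pos": [0, 0, 0], "turn": 0},
], force=40)

```text
clock: 17.27
eef_pos: [583.7, -62.5, 179.7]
tcp_rot: [3.14, 0.0, 1.565]
contact_force: [-1.3, 0.6, 5.8]
opening: 0.552
grasp_force: 40.3
```

Emit:
step_arm([
  {"claw": 38, "delta_pos": [0, -0.5, -2], "turn": 0},
  {"claw": 38, "delta_pos": [0, 0, -4], "turn": 0},
  {"claw": 38, "delta_pos": [0, 0, -6], "turn": 0},
  {"claw": 38, "delta_pos": [0, 0, -6], "turn": 0},
  {"claw": 38, "delta_pos": [0, 0, 0], "turn": 0},
])

```text
clock: 17.68
eef_pos: [583.5, -62.5, 197.9]
tcp_rot: [3.139, 0.0, 1.565]
contact_force: [-0.2, -0.2, -1.5]
opening: 0.545
grasp_force: 41.3
```

Emit:
step_arm([
  {"claw": 38, "delta_pos": [0, 0, -8], "turn": 0},
  {"claw": 38, "delta_pos": [0, 0, -10], "turn": 0},
  {"claw": 38, "delta_pos": [0, 0, -12], "turn": 0},
  {"claw": 38, "delta_pos": [0, 0, -14], "turn": 0},
  {"claw": 38, "delta_pos": [0, 0, -14], "turn": 0},
  {"claw": 38, "delta_pos": [0, 0, -12], "turn": 0},
  {"claw": 38, "delta_pos": [0, 0, -8], "turn": 0},
  {"claw": 38, "delta_pos": [0, 0, -4], "turn": 0},
])

```text
clock: 18.35
eef_pos: [583.3, -62.5, 280.2]
tcp_rot: [3.139, 0.0, 1.565]
contact_force: [-0.5, 1.0, -0.7]
opening: 0.545
grasp_force: 41.4
```

Emit:
step_arm([
  {"claw": 38, "delta_pos": [0, 0, 0], "turn": 0},
  {"claw": 38, "delta_pos": [0, 0, 0], "turn": 0},
  {"claw": 38, "delta_pos": [0, 0, 0], "turn": 0},
  {"claw": 38, "delta_pos": [0, 0, 0], "turn": 0},
  {"claw": 38, "delta_pos": [0, 0, 0], "turn": 0},
  {"claw": 38, "delta_pos": [0, 0, 0], "turn": 0},
])

```text
clock: 18.85
eef_pos: [582.5, -62.4, 277.8]
tcp_rot: [-3.141, -0.0, 1.565]
contact_force: [-0.4, 0.8, -1.2]
opening: 0.545
grasp_force: 41.4
```

```bash
python3 - <<'E'
from h import *
s=sense();print(s['eef_pos'],s['opening'],s['grasp_force'],s['contact_force'],abs(s['qvel']).max())
d=shot('scene','s6');q=proj(d,[582,-63,220]);a,b=int(q[0])-50,int(q[1])-50
cv2.imwrite('pics/c6.png',cv2.resize(cv2.imread('pics/s6.png')[b:b+110,a:a+110],None,fx=5,fy=5,interpolation=cv2.INTER_CUBIC))
E
```

```text
[582.46547221 -62.44421095 277.79206029] 0.5452165317499644 41.432989686727524 [-0.41049087  0.77623951 -1.16341664] 0.0028479134406523654
```

View pics/c6.png

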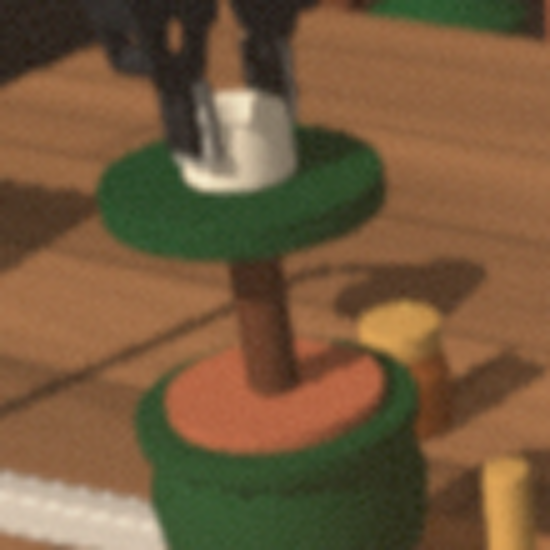

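The outer lid is 98 mm up and level, and the inner lid is home and flush. I hand it in.

```bash
python3 -c "
from rig import *
print(sign_off())"
```

```text
the job is handed in; nothing more can be done
None
```

I've handed the job in, and no verdict came back: the board is at its stop, the inner lid is home in the pot, and the gripper holds the green outer lid level about 98 mm above its place.

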